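# Clamp the pot and set the gauge arm to the red clip

### The arm

A 6-joint arm with a two-finger parallel gripper is mounted at the origin on the work surface. World frame = base frame: x ahead of the robot, y to its left, z up, the work surface at z = 0. Lengths are in m, angles in rad, forces in N, time in s.
With the tool pointing down it reaches from about 0.425 to 0.95 m from the base axis. Payload 3.5 kg.
Tool frame: the origin (TCP) lies midway between the tips of the shut fingers; the grasp point (between the pads) lies 19 mm behind it; z points along the fingers, y is the line along which they close (so a half turn about z gives the same grasp; the last joint's range is limited). The gripper opens to 85 mm and grips with 20 to 120 N. Pads are 22 mm wide; open, the fingers measure 114 mm over their backs; the gripper's body (76 mm by 85 mm) begins 54 mm behind the grasp point. The pads swing forward as they close: fully open they stand 13 mm farther back than shut.
Start: joints at [-1.407, 0.286, 1.577, -0, 1.279, -0.15], TCP at [0.208, -0.642, 0.231] pointing down, gripper open.
Joint ranges: [-2.77, 2.77], [-0.9, 2.22], [0.21, 2.48], [-1.53, 4.67], [0.24, 2.81], [-2.84, 2.84]. Speed limits (rad/s): [2.79, 2.79, 3.14, 3.14, 3.14, 3.14].

### API

Orientations are given as a unit quaternion [x, y, z, w].
In Python, from plant import ctrl, cams, order gives the robot as it stands.
- The arm moves only by the tool move_arm, never from a script. Its argument "plan" is one flat list of numbers, 7 for each row, row after row: the shift along the world's x, y, z in mm, then the turn, a rotation vector about the world's x, y, z in degrees, then the finger opening in mm, from 0 to 85.4. A call has 1 to 12 rows; each row shifts and turns the commanded pose from where the row before left it; what a row does not reach is not made up. A row lasts 1/10 s, in which the tool goes at most 50 mm and 8.59 degrees, less where a joint would pass 70% of its speed; a pose out of reach is approached as far as the arm can. A call is refused whole if a number of a shift passes 50 or a number of a turn 8.59, either way. A call with a gripper value outside its range is refused whole. The fingers move at their own pace and stop on an object; "newtons" is the grip in N (left out, the last holds). Time passes only in rows, so rows that do not move let the fingers close. It gives the time, the measured TCP pose, the force, the opening and the grip force at its end, in the units of the state.
- ctrl.get_state(): the state, without advancing time (a new reading comes with each control period).
- cams.read_camera(name): name is "side" or "top"; returns a dict with "color" (420x560x3 uint8, red, green, blue), "fov_y" (degrees; the focal length in pixels is half the picture's height over the tangent of half this angle, whatever the lens; pixels are square), "cx", "cy" (the principal point, pixels), "origin" and "orientation" of the camera in the world. Camera axes: x right, y up, looking along -z (the intrinsics and any distortion apply to the point x, -y, -z); pixel columns grow to the right and rows downward; lengths in m; the calibration is good to about 2 mm. A picture is of the moment at which its call begins. There is no depth.
- order.sign_off(): hands the job in; it is judged then, once.
The state is a dict: "time": time; "qpos": joint angles; "dq": joint speeds; "joint_efforts": joint torques, N m; "eef_pos": TCP position; "tcp_rot": TCP orientation; "contact_force": force on the tool from outside, world axes, zero at the start; "wrist_torque": the same for the moment, N m; "opening": opening from 0.0 (shut) to 1.0 (fully open); "finger_force": force on a finger pad.
Only numpy, scipy, OpenCV 4.12 (cv2) and the standard library are available. Lean on these libraries where they do the work, as an engineer would, in place of code of your own. Each camera call takes 0.05 s, during which the arm holds its last target. There are 200 camera calls.

### The job

In the wooden jig, push the blue sliding jaw in until the dark clay pot is held snug between the jaw and the end stop. Then press the round blue lock button all the way down (it stays down), and draw the spring-loaded gauge arm out by its yellow grip until its pointer is level with the red clip on the white scale. Finish while still holding the arm there, because it springs back if let go, and do not shift the red clip or the other things on the table.

Things in the scene. Friction and masses are not known exactly. Their poses are not given: they have to be found in the camera images.
- jig: Plywood jig board 260 x 430 mm, 18 mm thick, fixed; origin at the centre of its underside, z up, y along the gauge arm and pot axis. Pot in a V cradle on its far half, against a fixed end stop (face at y -50 mm, top at z 103 mm). Gauge on its near half at x -75 mm: aluminium tube 30 mm square, z 117 to 147, y -210 to -75 mm, from which a steel arm slides towards +y.
- jaw (a joint): Sliding clamp jaw, m. 0 = widest open; grows as it is pushed towards the jig's -y; its face meets the pot, and the pot the end stop, at about 0.045. Friction 3 N, stays where left; pushing the pot along takes a few N more.
- jaw_push (a point): Point on the outer (+y) face of the blue jaw, on its midline, 19 mm below its top edge; push here towards the jig's -y. The jaw is an upright plate 60 mm wide (x), 16 mm thick (y), from 20 to 96 mm above the table.
- pot_center (a point): Centre of the dark clay pot, a cylinder 80 mm in diameter and 140 mm long with light flower stamps, lying along the jig's y; 0.45 kg. Its top is 115 mm above the table. Seated against the end stop, its centre is at jig y = 20 mm.
- lock_button (a joint): Lock button travel, m: 0 = up, arm locked; 0.006 = fully down, arm released. Needs about 3 N, stays where it is pushed.
- button_top (a point): Centre of the top of the round blue lock button (28 mm in diameter, stands 12 mm proud of its black collar), on top of the tube; press straight down.
- gauge_arm (a joint): Extension of the gauge arm, m: 0 = fully in (its start, locked), up to 0.115, growing towards the jig's +y. While the button is up the arm cannot move. A spring pulls it back in with 2 N at 0 and 4.5 N at 0.1.
- grip (a point): Centre of the yellow grip of the gauge arm, a block 24 x 24 mm and 44 mm tall standing on the arm; its top is 22 mm above this point, the steel arm's top 22 mm below. Sides along the jig's x and y. Grasp from above.
- index (a point): Pointer of the gauge arm above the white scale: the dark cross bar 4 mm wide in line (along y) with the grip's centre, 122 mm above the table; it also reaches over the pot.
- clip_mark (a point): Middle of the red clip on the white scale, 6 mm wide along y, 26 mm along x, its top (this point) 112 mm above the table. Axes as the jig's. The pointer passes over it without touching. Set 35 to 95 mm out from the pointer's start; held by friction. The scale is a strip 22 mm wide on the gauge's near side (jig x -107 mm), its top 108 mm above the table.
- stamp_mid (a point): Upright wooden stamp, 60 mm tall, 24 mm thick, on the jig's far strip; centre. Leave alone.
- rib: Flat dark wooden rib 30 x 110 x 6 mm on the jig's far strip; underside centre. Leave alone.
- bowl: White bowl 120 mm wide, 55 mm tall; underside centre. Leave alone.
- mug: Terracotta mug 80 mm wide, 90 mm tall; underside centre. Leave alone.
- glaze_a: Green glaze jar, 70 mm wide, 90 mm tall; underside centre. Leave alone.
- glaze_b: Orange glaze jar, 70 mm wide, 90 mm tall; underside centre. Leave alone.
Mind the look-alikes: they are no part of the job. What is shaped like the part that bears pot_center but purple is not meant.

How it is judged:
By the outcome, as a careful person would: the job done as asked, in the order asked, and still so for the second after the job is handed in, while the arm keeps its last pose, push and grip.
It also fails if it takes over 48 s, if anything falls off the work surface, if the arm or the gripper's body presses on something with over 40 N, if the wrist force passes 120 N, or if a joint passes its speed limit or range.

## Working session

There is one attempt and no reset: what is moved stays moved. The work goes in short steps, Python scripts to look and compute and a tool call to move; the robot and the scene stay as the last step left them, time stands still between calls to the robot, and variables do not carry over. Pictures are saved under pics/ and viewed, at most 10 in all, crops included, and the job is handed in when it is done.

Besides the shell and the picture viewer there is one more tool, called as name(argument=value, ...) on one line, values as JSON. move_arm: Moves the arm, as the interface text tells. Its arguments: {"type":"object","properties":{"plan":{"type":"array","items":{"type":"number"}},"newtons":{"type":"number"}},"required":["plan"]}

```bash
mkdir -p pics; ls
python3 - <<'E'
from plant import ctrl,cams
import cv2
for n in("side","top"):
    r=cams.read_camera(n); cv2.imwrite(f"pics/{n}0.png",r["color"][:,:,::-1])
    print(n,{k:v for k,v in r.items() if k!="color"})
print(ctrl.get_state())
E
```

```text
pics
side {'fov_y': 44.47245155540364, 'cx': 280.75090203726626, 'cy': 205.31781827079845, 'origin': array([ 0.05080158, -1.44138316,  0.95838186]), 'orientation': array([ 0.50164958, -0.08522644, -0.1562035 ,  0.84657227])}
top {'fov_y': 55.071920758185335, 'cx': 276.7136721086495, 'cy': 206.20343897689074, 'origin': array([0.41310664, 0.01358322, 1.1588585 ]), 'orientation': array([-0.046619  ,  0.06422057,  0.71036744, -0.6993429 ])}
{'time': 0.1, 'qpos': array([-1.40703334e+00,  2.87154807e-01,  1.57804419e+00,  4.11714421e-05,
        1.27857832e+00, -1.50019966e-01]), 'dq': array([ 0.00281112, -0.00111735, -0.00425697,  0.0007866 ,  0.00121793,
        0.00167206]), 'joint_efforts': array([ 4.66475667e-04, -4.07298088e+01, -2.93698847e+01, -1.95354837e-04,
        3.42169260e-03,  1.92193721e-05]), 'eef_pos': array([ 0.20827191, -0.64144199,  0.2300263 ]), 'tcp_rot': array([ 9.87718098e-01,  1.56242648e-01,  1.22001883e-05, -1.09243924e-03]), 'contact_force': array([-0.08775075, -0.25358028,  0.6229255 ]), 'wrist_torque': array([-0.022098  , -0.04856774,  0.04578936]), 'finger_force': 0.0, 'opening': 0.9991378958237351}
```

View pics/side0.png

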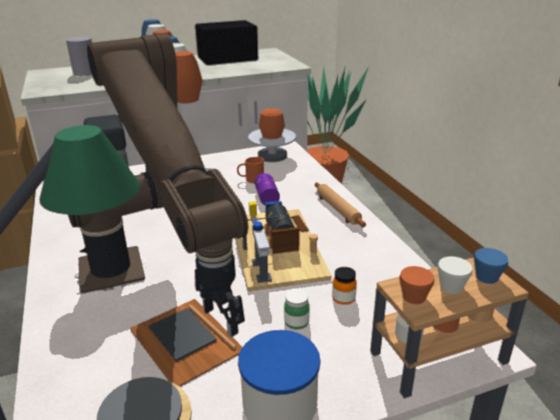

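View pics/top0.png

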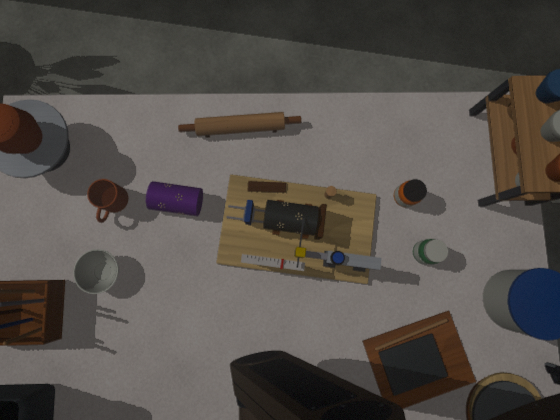

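The side view shows the jig around (280,245), with the jaw, pot and gauge partly hidden by the wrist. In the top view (world +y to the left, +x up), the blue jaw is at (249,212), the dark pot at (290,217) and the end stop at (322,220). The yellow grip is at (300,252), the blue button at (338,258) and the red clip at (283,263). There are two candidate pots: dark at (290,217) in the V cradle, and purple at (175,198) on the table. The dark one in the cradle is meant. I'll confirm with a crop.

```bash
cat > h.py <<'E'
import numpy as np, cv2
from scipy.spatial.transform import Rotation as R
from plant import ctrl,cams
def cam(n):
    r=cams.read_camera(n); r["f"]=r["color"].shape[0]/2/np.tan(np.radians(r["fov_y"])/2); return r
def ray(r,u,v):
    d=np.array([(u-r["cx"])/r["f"],-(v-r["cy"])/r["f"],-1]); return R.from_quat(r["orientation"]).apply(d)
def onz(r,uv,z):
    d=ray(r,*uv); o=r["origin"]; return o+d*(z-o[2])/d[2]
def pix(r,p):
    q=R.from_quat(r["orientation"]).inv().apply(np.asarray(p)-r["origin"]); return np.array([r["cx"]-r["f"]*q[0]/q[2],r["cy"]+r["f"]*q[1]/q[2]])
def blobs(r,lo,hi,box,amin=6):
    h=cv2.cvtColor(r["color"],cv2.COLOR_RGB2HSV); m=cv2.inRange(h,lo,hi)
    x0,y0,x1,y1=box; k=np.zeros_like(m); k[y0:y1,x0:x1]=m[y0:y1,x0:x1]
    n,l,s,c=cv2.connectedComponentsWithStats(k)
    return [(c[i].round(1),s[i].tolist()) for i in range(1,n) if s[i][4]>=amin]
E
python3 - <<'E'
from h import *
r=cam("top"); s=cam("side")
C=r["color"][160:300,210:400]; cv2.imwrite("pics/c1.png",cv2.resize(C[:,:,::-1],None,fx=4.2,fy=4.2,interpolation=cv2.INTER_CUBIC))
J=(215,170,385,290)
for n,lo,hi in(("blue",(100,120,50),(125,255,255)),("yellow",(20,180,110),(32,255,255)),("red",(0,170,90),(6,255,255)),("red2",(174,150,80),(180,255,255))):
    print(n,blobs(r,lo,hi,J)); print(" side",blobs(s,lo,hi,(230,180,340,290)))
# board contour
h=cv2.cvtColor(r["color"],cv2.COLOR_RGB2HSV); m=cv2.inRange(h,(10,60,70),(30,255,255)); k=np.zeros_like(m); k[165:295,205:390]=m[165:295,205:390]
k=cv2.morphologyEx(k,cv2.MORPH_CLOSE,np.ones((15,15)));c=max(cv2.findContours(k,0,2)[0],key=cv2.contourArea)
b=cv2.minAreaRect(c); P=cv2.boxPoints(b); print(b,P)
for p in P: print(onz(r,p,.018).round(4))
E
```

```text
blue [(array([248.2, 210.8]), [245, 200, 8, 22, 100]), (array([337.9, 257.2]), [333, 252, 11, 11, 103])]
 side [(array([271.6, 202.8]), [265, 201, 16, 7, 56]), (array([257.2, 225. ]), [254, 221, 8, 8, 53])]
yellow [(array([300.2, 251.7]), [296, 248, 9, 8, 58])]
 side [(array([252.6, 208.1]), [250, 202, 6, 13, 69])]
red [(array([281.7, 263.8]), [281, 259, 2, 10, 12])]
 side []
red2 []
 side []
((297.7035217285156, 227.8817138671875), (153.04066467285156, 92.47882843017578), 7.711893081665039) [[215.67033 263.4345 ]
 [228.08025 171.79211]
 [379.7367  192.32892]
 [367.32678 283.9713 ]]
[0.4338 0.157  0.018 ]
[0.6964 0.1228 0.018 ]
[ 0.6301 -0.3163  0.018 ]
[ 0.3697 -0.2662  0.018 ]
```

View pics/c1.png

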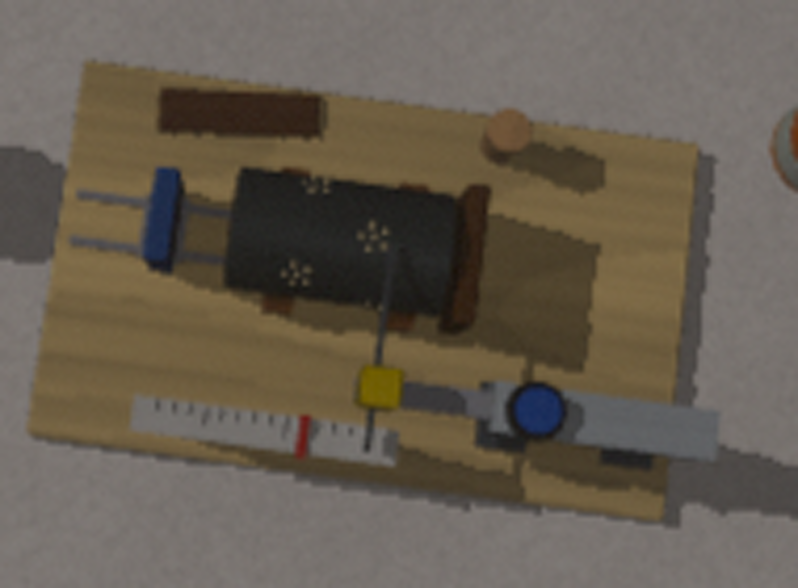

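The crop confirms it: the dark pot with light stamps lies in the jig cradle between the jaw and the end stop, and the purple one lies outside the jig. In crop pixels, the jaw's outer top edge runs (155,170) to (143,262), the button is at (537,410), the grip top at (380,388), the clip at (303,436), and the pointer end at (369,440).

Run:
```python
from h import *
r=cam("top"); s=cam("side")
K=lambda x,y:(210+x/4.2,160+y/4.2)
c=np.array([onz(r,K(*p),.018)[:2] for p in((85,60),(697,143),(665,520),(30,437))]) # x+y+, x+y-, x-y-, x-y+
o=c.mean(0); d=(c[0]+c[3]-c[1]-c[2])/2; e=(c[0]+c[1]-c[2]-c[3])/2
print("size",np.linalg.norm(d),np.linalg.norm(e)); 
ay=np.degrees(np.arctan2(d[1],d[0])); ax=np.degrees(np.arctan2(e[1],e[0])); print("o",o,"ang y",ay,"ang x+90",ax+90)
a=np.radians((ay*.7+(ax+90)*.3)-90); M=np.array([[np.cos(a),-np.sin(a)],[np.sin(a),np.cos(a)]])
def sh(n,p): print(n,"world",np.round(p,4),"jig",(M.T@(np.array(p[:2])-o)).round(4))
print("rot",np.degrees(a))
sh("jawtopmid",onz(r,K(149,216),.096))
def tri(uv,w):
    d1,d2=ray(r,*uv),ray(s,*w); A=np.c_[d1,-d2]; t=np.linalg.lstsq(A,s["origin"]-r["origin"],rcond=None)[0]
    p,q=r["origin"]+t[0]*d1,s["origin"]+t[1]*d2; print("gap",(p-q).round(4)); return (p+q)/2
sh("button",tri((337.9,257.2),(257.2,225)))
sh("grip",tri((300.2,251.7),(252.6,204)))
for z in(.165,.17): sh("button z",onz(r,(337.9,257.2),z))
sh("grip@.184",onz(r,(300.2,251.7),.184))
sh("clip",onz(r,(282.2,263.8),.112)); sh("ptr end",onz(r,K(369,440),.122)); sh("ptr far end",onz(r,K(399,250),.122))
sh("pot L",onz(r,K(232,229),.09)); sh("stop top",onz(r,K(472,257),.103))
```

```text
size 0.42637128812078245 0.2584949425568948
o [ 0.529024   -0.07614225] ang y 81.52140162647623 ang x+90 81.97078255734809
rot -8.343784094262219
jawtopmid world [0.5682 0.069  0.096 ] jig [0.0177 0.1493]
gap [-0.0004  0.0001 -0.    ]
button world [ 0.4416 -0.1624  0.1565] jig [-0.0739 -0.098 ]
gap [-0.0027  0.0007 -0.0002]
grip world [ 0.457  -0.0677  0.1776] jig [-0.0725 -0.0021]
button z world [ 0.4412 -0.1609  0.165 ] jig [-0.0746 -0.0966]
button z world [ 0.4411 -0.16    0.17  ] jig [-0.0749 -0.0957]
grip@.184 world [ 0.4553 -0.0668  0.184 ] jig [-0.0743 -0.0015]
clip world [ 0.4282 -0.0255  0.112 ] jig [-0.1071  0.0355]
ptr end world [ 0.425  -0.0651  0.122 ] jig [-0.1045 -0.0041]
ptr far end world [ 0.5409 -0.0866  0.122 ] jig [ 0.0133 -0.0087]
pot L world [0.5599 0.0165 0.09  ] jig [0.0171 0.0962]
stop top world [ 0.5382 -0.1344  0.103 ] jig [ 0.0175 -0.0563]
```

move_arm(plan=[28, 38, 2, 0, 0, -3, 0, 28, 38, 2, 0, 0, -3, 0, 28, 38, 2, 0, 0, -3, 0, 28, 38, 2, 0, 0, -3, 0, 28, 38, 2, 0, 0, -3, 0, 28, 38, 2, 0, 0, -3, 0, 28, 38, 2, 0, 0, -3, 0, 28, 38, 2, 0, 0, -3, 0, 28, 38, 2, 0, 0, -2.6, 0, 28, 38, 2, 0, 0, 0, 0, 28, 38, 0, 0, 0, 0, 0, 28, 38, 0, 0, 0, 0, 0])

```text
time: 1.5
eef_pos: [0.5453, -0.1843, 0.2517]
tcp_rot: [0.997, -0.075, 0.0, 0.0]
contact_force: [0.5, -0.3, -0.8]
opening: -0.003
finger_force: 0.0
```

move_arm(plan=[4, 43, 0, 0, 0, 0, 0, 4, 43, 0, 0, 0, 0, 0, 4, 43, 0, 0, 0, 0, 0, 4, 43, 0, 0, 0, 0, 0, 4, 43, 0, 0, 0, 0, 0, 5, 43, 0, 0, 0, 0, 0, 5, 41, 0, 0, 0, 0, 0, 0, 0, 0, 0, 0, 0, 0, 0, 0, 0, 0, 0, 0, 0])

```text
time: 2.4
eef_pos: [0.5742, 0.1137, 0.2512]
tcp_rot: [0.997, -0.074, -0.0, 0.0]
contact_force: [-0.1, -0.5, 0.3]
opening: -0.003
finger_force: 0.0
```

Run:
```python
from h import *
s=ctrl.get_state(); print(s["time"],s["eef_pos"],R.from_quat(s["tcp_rot"]).as_matrix().round(3),s["contact_force"],s["opening"],s["qpos"])
```

```text
2.4 [0.57421147 0.11370291 0.25121507] [[ 0.989 -0.148 -0.   ]
 [-0.148 -0.989 -0.001]
 [-0.     0.001 -1.   ]] [-0.05104224 -0.50932737  0.29703356] -0.0032420395205542477 [ 2.24788811e-02  7.53081383e-02  1.78195593e+00 -5.53458957e-04
  1.28455517e+00  1.74168279e+00]
```

move_arm(plan=[0, 0, -45, 0, 0, 0, 0, 0, 0, -45, 0, 0, 0, 0, 0, 0, -45, 0, 0, 0, 0, 0, 0, -30, 0, 0, 0, 0, 0, 0, -19, 0, 0, 0, 0, 0, 0, 0, 0, 0, 0, 0])

```text
time: 3.0
eef_pos: [0.5716, 0.1112, 0.0635]
tcp_rot: [0.997, -0.076, -0.004, 0.001]
contact_force: [-0.6, -0.3, -0.4]
opening: 0.002
finger_force: 0.0
```

move_arm(plan=[-1.5, -10, 0, 0, 0, 0, 0, -1.5, -10, 0, 0, 0, 0, 0, -1.5, -10, 0, 0, 0, 0, 0, -1.2, -8, 0, 0, 0, 0, 0, -1.2, -8, 0, 0, 0, 0, 0, 0, 0, 0, 0, 0, 0, 0])

```text
time: 3.6
eef_pos: [0.5679, 0.0657, 0.0682]
tcp_rot: [0.997, -0.076, 0.001, 0.0]
contact_force: [-0.7, 0.3, -0.3]
opening: -0.002
finger_force: 0.0
```

move_arm(plan=[-0.7, -5, -0.5, 0, 0, 0, 0, -0.7, -5, -0.5, 0, 0, 0, 0])

```text
time: 3.8
eef_pos: [0.5662, 0.0572, 0.0665]
tcp_rot: [0.997, -0.075, 0.0, -0.0]
contact_force: [0.5, 4.3, 2.4]
opening: 0.001
finger_force: 1.7
```

Run:
```python
from h import *
r=cam("top");print(blobs(r,(100,120,50),(125,255,255),(215,170,385,290)),ctrl.get_state()["eef_pos"])
C=r["color"][160:300,210:400]; cv2.imwrite("pics/c2.png",cv2.resize(C[:,:,::-1],None,fx=4.2,fy=4.2,interpolation=cv2.INTER_CUBIC))
```

```text
[(array([338. , 257.3]), [333, 253, 11, 10, 86])] [0.56598573 0.05643477 0.06628805]
```

View pics/c2.png

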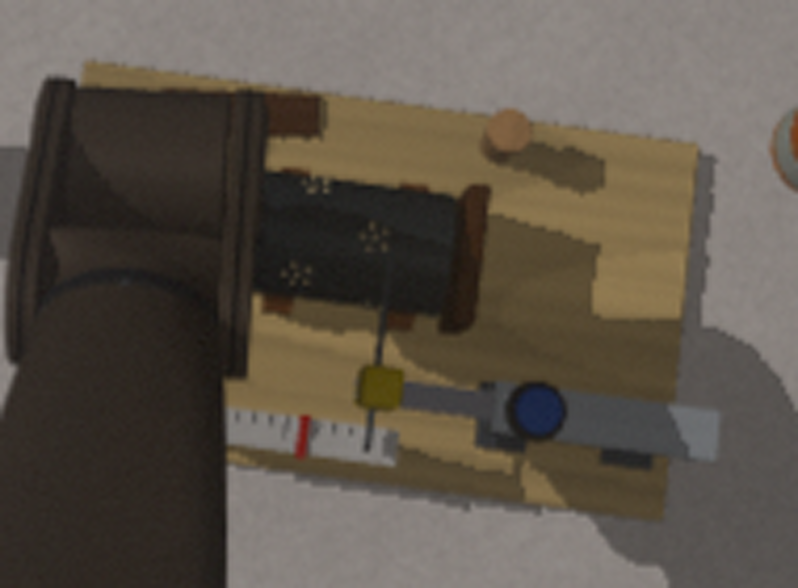

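The view shows the wrist covering the jaw. The pot, grip (380,388), button (537,410) and clip (303,436) are undisturbed. The force reads 4 N, so the tool is on the jaw.

move_arm(plan=[-0.6, -4, 0, 0, 0, 0, 0, -0.6, -4, 0, 0, 0, 0, 0, -0.6, -4, 0, 0, 0, 0, 0])

```text
time: 4.15
eef_pos: [0.5644, 0.0461, 0.0663]
tcp_rot: [0.997, -0.075, 0.0, -0.001]
contact_force: [2.4, 8.8, 2.1]
opening: -0.002
finger_force: 1.7
```

move_arm(plan=[-0.4, -3, 0, 0, 0, 0, 0, -0.4, -3, 0, 0, 0, 0, 0])

```text
time: 4.35
eef_pos: [0.5649, 0.0428, 0.0674]
tcp_rot: [0.997, -0.076, 0.002, -0.004]
contact_force: [4.7, 24.7, 4.9]
opening: 0.002
finger_force: 2.2
```

Force jumped to 25 N where the pot should seat. I'll back off, rise and check.

move_arm(plan=[0, 0, 0, 0, 0, 0, 0, 1.5, 10, 0, 0, 0, 0, 0, 3, 20, 0, 0, 0, 0, 0, 2, 15, 20, 0, 0, 0, 0, 0, 0, 45, 0, 0, 0, 0, 0, 0, 45, 0, 0, 0, 0, 0, 0, 45, 0, 0, 0, 0, -25, -40, 0, 0, 0, 0, 0, -25, -42, 0, 0, 0, 0, 0, -25, -42, 0, 0, 0, 0, 0, -25, -42, 0, 0, 0, 0, 0, -22, -42, 0, 0, 0, 0, 0])

```text
time: 5.55
eef_pos: [0.4456, -0.1256, 0.2203]
tcp_rot: [0.997, -0.075, -0.001, 0.001]
contact_force: [1.4, -0.7, -0.2]
opening: -0.002
finger_force: 0.0
```

Run:
```python
from h import *
r=cam("top");s=cam("side");st=ctrl.get_state()
print(blobs(r,(100,120,50),(125,255,255),(215,170,385,290)),blobs(s,(100,120,50),(125,255,255),(230,180,340,290)),st["eef_pos"],st["contact_force"])
C=r["color"][160:300,210:400]; D=s["color"][170:290,215:345]
f=lambda I,w,h:cv2.resize(I[:,:,::-1],(w,h),interpolation=cv2.INTER_CUBIC)
cv2.imwrite("pics/c3.png",np.hstack([f(C,407,300),f(D,325,300)]))
```

```text
[(array([263.9, 212.9]), [261, 202, 7, 22, 96])] [(array([257.3, 225. ]), [254, 221, 8, 8, 52])] [ 0.44496668 -0.12837238  0.22033293] [ 0.12323901 -0.43211608 -0.13928218]
```

View pics/c3.png

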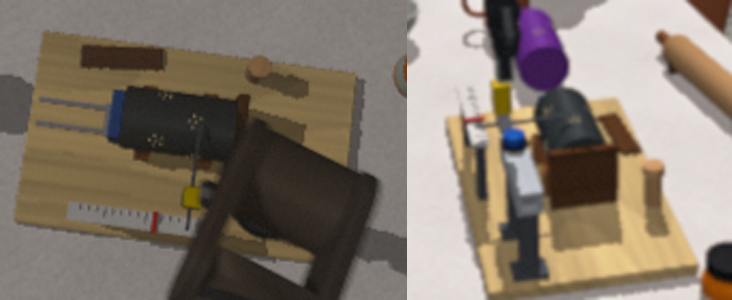

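The left panel (top view) shows the jaw (116,115) tight on the pot and the pot on the end stop (242,118). The right panel shows the button (513,140) clear on the tube. Next is the button.

move_arm(plan=[-2, -17, -10, 0, 0, 0, 0, -2, -16, -15, 0, 0, 0, 0, 0, 0, -15, 0, 0, 0, 0, 0, 0, 0, 0, 0, 0, 0])

```text
time: 6.05
eef_pos: [0.442, -0.1562, 0.1782]
tcp_rot: [0.997, -0.075, -0.003, -0.001]
contact_force: [0.1, 0.9, -0.5]
opening: -0.0
finger_force: 0.0
```

move_arm(plan=[0, 0, -4, 0, 0, 0, 0, 0, 0, -4, 0, 0, 0, 0, 0, 0, -4, 0, 0, 0, 0])

```text
time: 6.35
eef_pos: [0.4444, -0.1569, 0.1696]
tcp_rot: [0.997, -0.075, 0.0, 0.0]
contact_force: [-0.2, -0.4, -0.6]
opening: -0.001
finger_force: 0.0
```

move_arm(plan=[-2, -3, -3, 0, 0, 0, 0, 0, 0, -3, 0, 0, 0, 0])

```text
time: 6.55
eef_pos: [0.442, -0.1602, 0.1633]
tcp_rot: [0.997, -0.075, 0.0, 0.0]
contact_force: [-0.4, 0.2, 0.4]
opening: 0.0
finger_force: 0.0
```

move_arm(plan=[0, 0, -3, 0, 0, 0, 0, 0, 0, 0, 0, 0, 0, 0])

```text
time: 6.75
eef_pos: [0.442, -0.1601, 0.1602]
tcp_rot: [0.997, -0.075, 0.0, 0.0]
contact_force: [0.4, 0.2, 0.5]
opening: -0.003
finger_force: 0.0
```

move_arm(plan=[0, 0, -2, 0, 0, 0, 0, 0, 0, 0, 0, 0, 0, 0])

```text
time: 6.95
eef_pos: [0.442, -0.1601, 0.1584]
tcp_rot: [0.997, -0.075, 0.0, 0.0]
contact_force: [-0.9, 0.3, 1.4]
opening: -0.003
finger_force: 0.7
```

move_arm(plan=[0, 0, -2, 0, 0, 0, 0, 0, 0, 0, 0, 0, 0, 0])

```text
time: 7.15
eef_pos: [0.4421, -0.1601, 0.157]
tcp_rot: [0.997, -0.075, -0.0, 0.0]
contact_force: [-2.1, 0.3, 5.1]
opening: 0.002
finger_force: 2.4
```

move_arm(plan=[0, 0, -2, 0, 0, 0, 0, 0, 0, 0, 0, 0, 0, 0])

```text
time: 7.35
eef_pos: [0.4422, -0.1602, 0.1569]
tcp_rot: [0.997, -0.075, -0.0, -0.0]
contact_force: [-5.8, 2.3, 13.7]
opening: -0.004
finger_force: 6.9
```

move_arm(plan=[0, 0, -2, 0, 0, 0, 0, 0, 0, 0, 0, 0, 0, 0])

```text
time: 7.55
eef_pos: [0.4422, -0.1602, 0.1568]
tcp_rot: [0.997, -0.075, -0.001, -0.0]
contact_force: [-9.9, 4.8, 22.8]
opening: 0.002
finger_force: 11.3
```

move_arm(plan=[0, 0, 8, 0, 0, 0, 0, 0, 0, 20, 0, 0, 0, 0, 0, 0, 40, 0, 0, 0, 85, 10, 30, 0, 0, 0, 0, 85, 12, 40, 0, 0, 0, 0, 85, 12, 40, 0, 0, 0, 0, 85, 12, 40, 0, 0, 0, 0, 85, 0, 0, 0, 0, 0, 0, 85])

```text
time: 8.35
eef_pos: [0.4884, -0.0061, 0.2198]
tcp_rot: [0.997, -0.072, 0.0, -0.001]
contact_force: [-1.0, -0.0, 0.5]
opening: 0.99
finger_force: 0.0
```

Run:
```python
from h import *
r=cam("top");s=cam("side");st=ctrl.get_state()
print(blobs(r,(100,120,50),(125,255,255),(215,170,385,290)),blobs(s,(100,120,50),(125,255,255),(230,180,340,290)),st["eef_pos"],st["contact_force"],st["opening"])
C=r["color"][160:300,210:400]; D=s["color"][170:290,215:345]
f=lambda I,w,h:cv2.resize(I[:,:,::-1],(w,h),interpolation=cv2.INTER_CUBIC)
cv2.imwrite("pics/c4.png",np.hstack([f(C,407,300),f(D,325,300)]))
```

```text
[(array([337.6, 257.4]), [333, 253, 10, 10, 86])] [(array([257.1, 226.1]), [254, 224, 8, 5, 36])] [ 0.48787948 -0.0091836   0.21968071] [ 0.03024212 -0.23490227  0.30773178] 0.9957987154591561
```

View pics/c4.png

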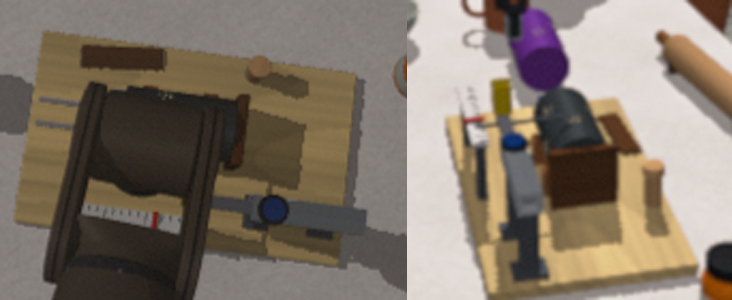

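The top panel has the arm over the pot, and the clip is unchanged at (155,220). In the side panel the button (513,141) is now visibly lower: its blob went from 8 rows to 5, so it is down. Next I grasp the grip.

move_arm(plan=[-16, -30, 0, 0, 0, 0, 85, -17, -29, 0, 0, 0, 0, 85, 0, 0, 0, 0, 0, 0, 85, 0, 0, -25, 0, 0, 0, 85, 0, 0, -25, 0, 0, 0, 85, 0, 0, -10, 0, 0, 0, 85, 0, 0, 0, 0, 0, 0, 85])

```text
time: 9.15
eef_pos: [0.4538, -0.069, 0.1585]
tcp_rot: [0.997, -0.076, -0.002, -0.001]
contact_force: [0.2, -0.6, 0.0]
opening: 0.992
finger_force: 0.0
```

Run:
```python
from h import *
s=cam("side");st=ctrl.get_state();print(st["eef_pos"],st["contact_force"])
for z in(.140,.150,.162,.184): print(z,pix(s,(.455,-.067,z)))
print(blobs(s,(20,150,60),(34,255,255),(235,180,270,225)))
cv2.imwrite("pics/c5.png",cv2.resize(s["color"][170:270,220:320,::-1],(600,600),interpolation=cv2.INTER_CUBIC))
```

```text
[ 0.45474765 -0.06924292  0.15998174] [-0.70327286 -0.1696656   0.62480648]
0.14 [251.98220677 214.35436367]
0.15 [251.85889672 211.64091378]
0.162 [251.70996546 208.36366677]
0.184 [251.43417165 202.29479669]
[(array([252.9, 214.6]), [251, 214, 5, 2, 7])]
```

View pics/c5.png

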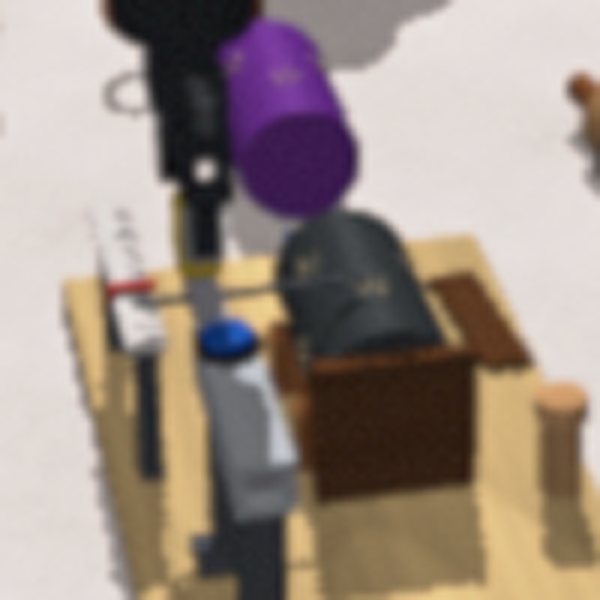

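The finger stands in line with the grip (yellow visible at (195,230), grip foot at z≈0.14 m), and the clip is at (132,288). Closing.

move_arm(plan=[0, 2, -5, 0, 0, 0, 85, 0, 0, -5, 0, 0, 0, 60, 0, 0, 0, 0, 0, 0, 40, 0, 0, 0, 0, 0, 0, 28, 0, 0, 0, 0, 0, 0, 18, 0, 0, 0, 0, 0, 0, 15, 0, 0, 0, 0, 0, 0, 15], newtons=40)

```text
time: 9.9
eef_pos: [0.4552, -0.0674, 0.1508]
tcp_rot: [0.997, -0.075, 0.0, 0.0]
contact_force: [-1.0, -2.2, 1.8]
opening: 0.273
finger_force: 42.5
```

Run:
```python
from h import *
st=ctrl.get_state();print(st["time"],st["eef_pos"],st["contact_force"],st["opening"]*85.4,st["finger_force"])
```

```text
9.9 [ 0.45517075 -0.06735724  0.15080499] [-1.00985302 -2.15185754  1.77616556] 23.32755753644483 42.492966055870056
```

move_arm(plan=[0.5, 4, 0, 0, 0, 0, 15, 1, 7, 0, 0, 0, 0, 15, 1, 7, 0, 0, 0, 0, 15, 1, 7, 0, 0, 0, 0, 15, 1, 7, 0, 0, 0, 0, 15, 0.7, 3.6, 0, 0, 0, 0, 15, 0, 0, 0, 0, 0, 0, 15, 0, 0, 0, 0, 0, 0, 15])

```text
time: 10.7
eef_pos: [0.4607, -0.0313, 0.1508]
tcp_rot: [0.997, -0.075, 0.001, 0.0]
contact_force: [1.2, -2.3, 4.3]
opening: 0.275
finger_force: 42.8
```

Run:
```python
from h import *
s=cam("side");r=cam("top");st=ctrl.get_state();print(st["time"],st["eef_pos"],st["contact_force"],st["opening"]*85.4)
f=lambda I:cv2.resize(I[:,:,::-1],(400,400),interpolation=cv2.INTER_CUBIC)
cv2.imwrite("pics/c6.png",np.hstack([f(r["color"][235:285,255:305]),f(s["color"][195:235,225:265])]))
```

```text
10.8 [ 0.46061556 -0.03156811  0.15076328] [ 0.85706683 -3.96142441  4.93491258] 23.40370939406415
```

View pics/c6.png

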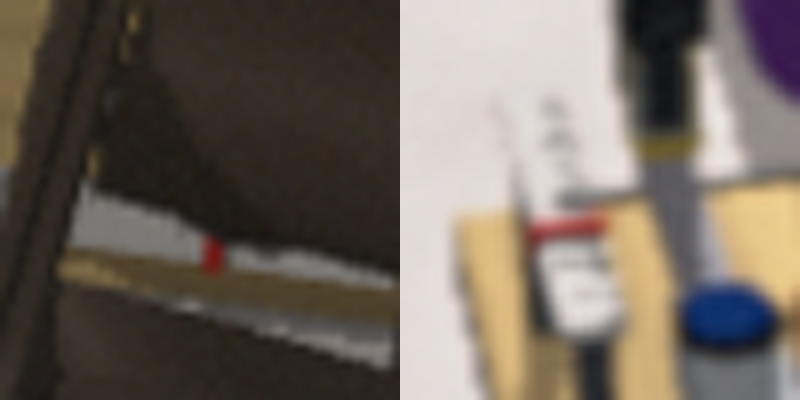

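Left (top view): the clip is visible at (214,255) and the pointer is hidden under the arm. Right (side view): the pointer bar, from (565,198) to (700,183), is just above and behind the red clip (567,228). I'll compute sub-pixel positions from the first top picture and this side view.

Run:
```python
from h import *
r=cam("top"); s=cam("side")
o=np.array([.529024,-.07614225]);a=np.radians(-8.343784);M=np.array([[np.cos(a),-np.sin(a)],[np.sin(a),np.cos(a)]])
J=lambda p:(M.T@(p[:2]-o)*1000).round(1)
I=cv2.imread("pics/top0.png")[:,:,::-1].astype(float)
for v in range(254,269):
    g=I[v].mean(1); u=np.arange(293,303); w=np.clip(np.median(g[u])-12-g[u],0,None) ; pu=(u*w).sum()/w.sum() if w.sum()>0 else np.nan
    q=I[v,:,0]-I[v,:,1:].max(1); uu=np.arange(277,288); w2=np.clip(q[uu]-15,0,None); cu=(uu*w2).sum()/w2.sum() if w2.sum()>0 else np.nan
    print(v,round(pu,2),J(onz(r,(pu,v),.122)) if pu==pu else"",round(cu,2),J(onz(r,(cu,v),.112)) if cu==cu else"")
S=s["color"].astype(int)
print("side gray rows 209-222, cols 238..252"); print(S[209:223,238:253].mean(2).astype(int)); print((S[209:223,238:247,0]-S[209:223,238:247,1:].max(2)))
# predicted rows for pointer/clip lines at jig y 33..41
for y in(.031,.035,.039):
    print(y,"clip top ctr",pix(s,[*(o+M@[-.107,y]),.112]),"ptr",[pix(s,[*(o+M@[x,y]),.122]).round(2) for x in(-.107,-.095,-.05)])
```

```text
254 295.0 [-78.4   6.4] 281.68 [-82.4  39.9]
255 295.0 [-80.9   6.1] 281.85 [-84.8  39.2]
256 nan  282.31 [-87.2  37.7]
257 298.0 [-85.   -2.1] 281.19 [-90.1  40.2]
258 297.85 [-87.5  -2.1] 282.83 [-92.1  35.7]
259 297.68 [-90.1  -1.9] 282.24 [-94.9  36.9]
260 297.68 [-92.6  -2.2] 282.04 [-97.5  37.1]
261 297.6 [-95.2  -2.4] 281.98 [-100.    36.9]
262 297.14 [-97.8  -1.5] 281.85 [-102.6   36.9]
263 298.21 [-100.    -4.5] 281.68 [-105.2   37.1]
264 298.82 [-102.3   -6.4] 281.48 [-107.8   37.2]
265 298.8 [-104.8   -6.6] 281.31 [-110.4   37.4]
266 298.37 [-107.5   -5.8] 281.17 [-113.    37.4]
267 299.66 [-109.6   -9.4] 281.1 [-115.5   37.2]
268 301.66 [-111.4  -14.7] 280.98 [-118.1   37.2]
side gray rows 209-222, cols 238..252
[[212 192 180 180 189 210 218 221 218 187 131  89  77  77  77]
 [217 211 204 197 197 213 221 221 222 211 158 102  82  85  83]
 [216 216 203 190 199 213 221 222 224 219 174 114  90  92  92]
 [217 219 212 195 188 202 217 222 224 217 181 122  93  91  93]
 [216 220 211 192 177 175 191 199 198 192 165 117  92  91  93]
 [209 214 184 143 135 138 138 135 129 125 117 103  
[... 618 characters left out ...]
 7  5  9  9  6  6]
 [ 6  6  7  7  5  7  8  8 10]
 [ 6  6  6  4  2  2  5  7  8]
 [ 7  8  7  8  7 16 27 29 26]
 [21 26 32 35 35 49 59 57 41]
 [57 72 81 86 86 86 82 67 44]
 [69 68 56 51 48 46 42 39 34]
 [40 21 11  7  7  7  9 17 27]
 [23 11  7  6  6  6  5 13 26]
 [13  7  6  5  6  6  5  9 22]
 [ 6  5  7  5  7  7  5  6 17]]
0.031 clip top ctr [240.92257156 218.07681578] ptr [array([240.77, 215.43]), array([244.41, 215.01]), array([257.97, 213.43])]
0.035 clip top ctr [240.74729174 217.47922963] ptr [array([240.59, 214.84]), array([244.22, 214.42]), array([257.76, 212.84])]
0.039 clip top ctr [240.57272373 216.88407029] ptr [array([240.42, 214.25]), array([244.04, 213.83]), array([257.55, 212.26])]
```

move_arm(plan=[0.2, 1.5, 0, 0, 0, 0, 15, 0.2, 1.5, 0, 0, 0, 0, 15, 0, 0, 0, 0, 0, 0, 15, 0, 0, 0, 0, 0, 0, 15])

```text
time: 11.3
eef_pos: [0.4611, -0.0287, 0.1508]
tcp_rot: [0.997, -0.075, 0.001, 0.0]
contact_force: [1.8, -3.0, 4.8]
opening: 0.27
finger_force: 42.9
```

Run:
```python
from h import *
s=cam("side"); st=ctrl.get_state()
o=np.array([.529024,-.07614225]);a=np.radians(-8.343784);M=np.array([[np.cos(a),-np.sin(a)],[np.sin(a),np.cos(a)]])
print(st["time"],st["eef_pos"],M.T@(st["eef_pos"][:2]-o),st["contact_force"],st["opening"]*85.4)
I=cv2.imread("pics/side0.png").astype(int).mean(2).astype(int)
y=-.0022; print("pred start",[pix(s,[*(o+M@[x,y]),.122]).round(2) for x in(-.107,-.095,-.05)])
print(I[215:226,238:256])
print("now"); print(s["color"][209:221,238:253].astype(int).mean(2).astype(int))
C=np.hstack([cv2.imread("pics/side0.png")[190:240,220:270],s["color"][190:240,220:270,::-1]]); cv2.imwrite("pics/c7.png",cv2.resize(C,(800,400),interpolation=cv2.INTER_CUBIC))
```

```text
11.35 [ 0.46106202 -0.02867488  0.15077017] [-0.07413071  0.03710282] [ 2.40095139 -3.54989634  5.12212919] 22.957670081498055
pred start [array([242.25, 220.46]), array([245.95, 220.02]), array([259.74, 218.39])]
[[ 44  52  52  51  40  37  43  64 119 182 198 170 119  90  85  85  89  99]
 [ 44  50  52  50  45  36  41  49  95 164 194 186 137 101  94  95  96 113]
 [ 44  47  52  50  46  37  36  45  77 144 187 191 148 110 101 102 101 113]
 [ 45  47  52  52  48  37  35  42  64 118 168 179 145 110 102 104 104 108]
 [ 44  46  49  50  48  38  35  42  54  86 128 138 117  98  99 103 104 105]
 [ 44  45  49  50  47  42  35  40  47  69 115 136 132 116 104 104 104 107]
 [ 42  44  47  47  49  45  33  35  45  85 153 184 184 154 117 104 108 109]
 [ 45  43  48  48  48  47  32  36  43  88 158 191 193 172 130 109 111 114]
 [ 45  42  43  48  48  44  36  32  41  75 141 183 195 188 154 122 112 115]
 [ 42  44  44  48  46  45  34  32  37  72 136 180 195 190 166 126 107 109]
 [ 43  43  43  46  46  42  35  31  36  68 130 178 188 176 140 100  80  90]]
now
[[212 192 179 181 190 210 218 221 218 187 130  87  78  79  79]
 [217 210 203 199 197 212 221 221 223 210 153  97  83  83  82]
 [217 216 204 191 199 215 221 223 224 217 166 108  89  91  91]
 [217 219 212 193 188 200 211 214 210 202 165 114  92  93  93]
 [214 218 204 185 166 161 168 169 161 152 135 105  89  92  94]
 [208 212 173 133 118 115 120 121 123 125 124 108  92  92  93]
 [197 209 175 144 136 135 141 143 156 167 166 139 104  92  93]
 [179 198 187 166 152 142 142 145 164 179 180 155 114  92  92]
 [130 142 136 122 108 100  98 121 156 176 180 169 132  98  92]
 [ 82  95 102  99  94  88  98 130 159 174 180 175 146 105  92]
 [ 83 131 153 152 134 118 128 155 169 172 179 177 154 113  92]
 [102 174 196 186 161 155 150 150 162 170 176 179 169 130  97]]
```

View pics/c7.png

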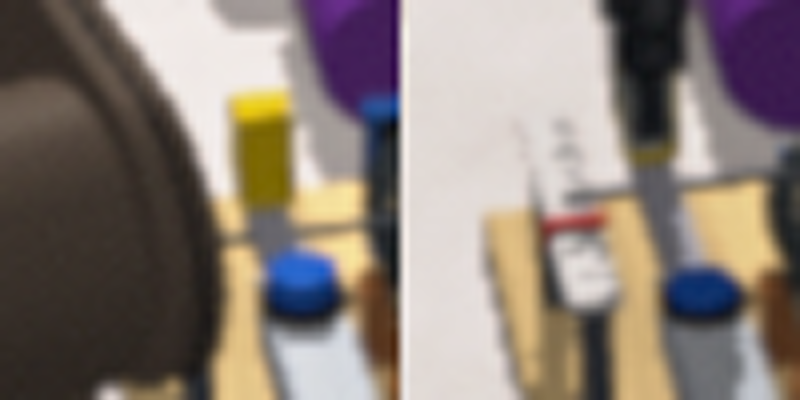

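Left: the start view, with the pointer at its start. Right: now, with the pointer bar from (580,193) to (640,185) over the clip (572,221), the 10 mm height gap accounting for the offset. The top view gives 39.2–39.8 mm extension to the clip and the side view a little more; I'm at 39.2. I'll nudge 0.8 mm and check it holds.

move_arm(plan=[0.1, 0.8, 0, 0, 0, 0, 15, 0, 0, 0, 0, 0, 0, 15, 0, 0, 0, 0, 0, 0, 15, 0, 0, 0, 0, 0, 0, 15])

```text
time: 11.75
eef_pos: [0.4612, -0.0279, 0.1508]
tcp_rot: [0.997, -0.075, 0.001, 0.0]
contact_force: [1.2, -3.3, 5.8]
opening: 0.273
finger_force: 42.9
```

Run:
```python
from h import *
from plant import order
st=ctrl.get_state();print(st["time"],st["eef_pos"],st["contact_force"],st["opening"]*85.4,st["finger_force"])
print(order.sign_off())
```

```text
11.75 [ 0.46116828 -0.02793818  0.1507704 ] [ 1.20355376 -3.2773798   5.83391172] 23.281424553730055 42.93989539146423
the job is handed in; nothing more can be done
None
```

I handed the job in at 11.75 s: the pot is clamped, the button is down, and the gauge arm is held about 40 mm out, with its pointer level with the red clip to within about 3 mm (my two views differed by up to that much).

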